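Reset the tripped cut-out on the workbench

ROBOT

A 7-joint arm with a two-finger parallel gripper is mounted at the origin on a cart in front of the work surface, level with it; the furniture and walls round the work are solid. World frame = base frame: x ahead of the robot, y to its left, z up, the work surface at z = 0. Lengths are in mm, angles in rad, forces in N, time in s.
With the tool pointing down it reaches from about 425 to 950 mm from the base axis. Payload 4.7 kg.
Tool frame: the origin (TCP) lies at the very end of the fingers, on their centre line; the grasp point (between the pads) lies 19 mm behind it; z points along the fingers, y is the direction in which the jaws open and shut (so a half turn about z gives the same grasp; the last joint's range is limited). The gripper opens to 87 mm and grips with 3 to 60 N. Pads are 19 mm wide; open, the fingers measure 117 mm over their backs; the gripper's body (75 mm by 190 mm) begins 51 mm behind the grasp point.
Start: joints at [-1.25, 0.469, -0.049, 1.532, 0.024, 1.141, -0.082], TCP at [231.29, 634.156, 222.573] pointing down, gripper open.
Joint ranges: [-2.59, 2.59], [-0.33, 1.99], [-1.39, 1.29], [0.1, 2.45], [-1.04, 4.18], [0.21, 1.99], [-2.66, 2.66]. Speed limits (rad/s): [2.57, 2.57, 3.14, 3.14, 3.14, 3.14, 3.14].

INTERFACE

Orientations are given as a unit quaternion [x, y, z, w].
In Python, from bench import robot gives the robot as it stands. The module is installed in compiled form; this text tells all that it offers.
- The arm moves only by the shell command python3 -m jog 'ROWS'. ROWS is JSON, a list that holds one entry, the list of rows, each a list of 7 numbers: the turn, a rotation vector about the tool's x, y, z in degrees, then the shift along the tool's x, y, z in mm, then the opening, from 0 (shut) to 1 (fully open). In form: [[[rx, ry, rz, x, y, z, claw], ...]]. A call has 1 to 12 rows; each row is the pose to reach, as a shift and turn from the pose commanded when the call began, along the tool's axes at that moment; what a row does not reach only later rows make up. A row lasts 1/10 s, in which the tool goes at most 50 mm and 8.59 degrees, less where a joint would pass 70% of its speed; a pose out of reach is approached as far as the arm can. A call with a gripper value outside its range is refused whole. The fingers move at their own pace and stop on an object; the grip force is fixed at half the most. Time passes only in rows, so rows that repeat a pose let the fingers close. It gives the time, the measured TCP pose, the force and the opening at its end, in the units of the state.
- robot.read_state(): the state, without advancing time (a new reading comes with each control period).
- robot.capture(name): name is "scene" or "top"; returns (picture, depth): 384x512x3 uint8, blue, green, red; 384x512 float32, mm along the optical axis (not along the pixel's ray), 0 where there is no reading.
- robot.camera_info(name): a dict with "intrinsics" (3x3 intrinsics, pixels), "eye" and "orientation" of the camera in the world. Camera axes: x right, y down, z forward; pixel columns grow to the right and rows downward; lengths in mm; the calibration is good to about 2 mm. A picture is of the moment at which its call begins. camera_info takes no time and is no camera call.
- robot.close_job(): hands the job in, once; it reports no verdict.
The state is a dict: "t": time; "joint_positions": joint angles; "joint_vel": joint speeds; "effort": joint torques, N m; "ee_pos": TCP position; "orientation": TCP orientation; "ft_force": force on the tool from outside, world axes, zero at the start; "moment": the same for the moment, N m; "grip_width": finger opening in mm.
Only numpy, scipy, OpenCV 4.12 (cv2) and the standard library are available. Lean on these libraries where they do the work, as an engineer would, in place of code of your own. Each camera call takes 0.05 s, during which the arm holds its last target.

TASK

One of the three grey cut-out boxes on the bench has tripped: its lever leans towards you, while the other two lean away. Reach a fingertip into the round well of the tripped box and press the sunken key fully down for about half a second, let it come up, and then push that box's lever over, away from you, as far as it goes. Press and push only: leave the other two boxes' keys and levers alone, and neither lift nor shift the loose things standing around.

Things in the scene. Friction and masses are not known exactly. Their poses are not given: they have to be found in the camera images.
- cutout_a: The tripped one of three identical grey cut-out boxes fixed to the bench, 130 mm long (x), 80 wide (y), 60 high; the only one whose lever leans towards the robot. Places and yaws vary. In its top, near the robot, an open round well 48 mm across, 26 mm deep; near the far end a short lever. Origin: centre of its underside; x along its length, away from the robot; z up.
- cutout_a_well (a point): Centre of the well's mouth, level with the box's top (60 mm above the bench). 30 mm towards the robot from the box's centre. The key's top is 16 mm below this point, the well's floor 26 mm below it.
- cutout_a_key (a joint): The reset key of the tripped box: an off-white round key, 24 mm across, upright in the middle of the well. Slides straight down: 0 up, 0.006 m fully down; its spring pushes back with 1.5 N at the top and 4.5 N at the bottom, so it rises by itself when released.
- cutout_a_pivot (a point): Pivot of the tripped box's lever, 2 mm below the box's top, 38 mm from the box's centre on the side away from the robot (68 mm beyond the well's axis).
- cutout_a_lever (a joint): The lever of the tripped box: a black paddle 18 mm wide, 9 mm thick, 30 mm long from its pivot. Turns about the box's y axis: 0 leans 0.5 rad back towards the well and the robot (tripped), 1.0 leans 0.5 rad away from the robot (on, end stop). Stiff hinge, about 0.04 N m: it stays where it is left; about 3 N pushes it over half way up.
- cutout_b: Another cut-out box of the same make and size, not tripped: its lever leans away from the robot. Origin at the centre of its underside on the bench; x runs along its length away from the robot side, y across it, z up.
- cutout_b_key (a joint): Reset key sunk in that box's well: 0 up, 0.006 m fully down. To be left alone.
- cutout_b_lever (a joint): That box's lever: about 0.95 to 1.0, on. To be left alone.
- cutout_c: Another cut-out box of the same make and size, not tripped: its lever leans away from the robot. Origin at the centre of its underside on the bench; x runs along its length away from the robot side, y across it, z up.
- cutout_c_key (a joint): Reset key sunk in that box's well: 0 up, 0.006 m fully down. To be left alone.
- cutout_c_lever (a joint): That box's lever: about 0.95 to 1.0, on. To be left alone.
- brake_pad: Bystander: a disc brake pad lying flat, 44x99x12 mm, loose on the bench; to be left where it stands. Origin at the centre of its underside.
- spark_plug: Bystander: a spark plug standing upright, 24 mm across, 64 mm high, loose on the bench; to be left where it stands. Origin at the centre of its underside.
- steel_block: Bystander: a bare steel block, 45x56x42 mm, loose on the bench; to be left where it stands. Origin at the centre of its underside.
- tape_black: Bystander: a roll of black tape lying flat, 58 mm across, 19 mm high, loose on the bench; to be left where it stands. Origin at the centre of its underside.
- bolt: Bystander: a brass-coloured bolt with a nut on it, standing on its head, 22 mm across, 63 mm high, loose on the bench; to be left where it stands. Origin at the centre of its underside.
- blue_cap: Bystander: a round blue cap, 66 mm across, 60 mm high, loose on the bench; to be left where it stands. Origin at the centre of its underside.
There are look-alikes about, which are no part of the job. Leave any green look-alike of the cutout_b alone.

How it is judged (in metres and radians):
On the way, in this order (a step that is already met when the one before it is completed fails the run):
1. a fingertip presses the sunken key of the tripped box fully down (4.5 mm or more of its 6 mm) for 0.3 s while its lever is still tripped (value of joint cutout_a_key above 0.0045 m and contact force between the fingers and cutout_a above 0.5 N and value of joint cutout_a_lever below 0.3 rad), for 0.3 s.
2. the key is up again and the lever of that box has been pushed over to on (value of joint cutout_a_key below 0.002 m and value of joint cutout_a_lever above 0.85 rad), for 0.2 s.
At the end, for the whole second after the job is handed in: The tripped box's lever is on (beyond 0.85 of its 1.0 rad) and at rest, all three keys are up (within 2 mm), the other two levers are still on, and no bystander is more than 30 mm from where it stood (all of step 2 and value of joint each of cutout_b_key, cutout_c_key below 0.002 m and value of joint each of cutout_b_lever, cutout_c_lever above 0.85 rad and velocity of joint cutout_a_lever below 0.05 rad/s and distance of each of brake_pad, spark_plug, steel_block, tape_black, bolt, blue_cap from where it was at the start of the episode below 0.03 m); the robot touches nothing.
It fails at once if the key of another box is pressed (more than 3 mm) (value of joint any of cutout_b_key, cutout_c_key above 0.003 m).
It fails at once if the lever of another box is moved off its on position (below 0.8 rad) (value of joint any of cutout_b_lever, cutout_c_lever below 0.8 rad).
It fails at once if a bystander is lifted (over 15 mm), tipped over or shifted (more than 30 mm) (distance of any of brake_pad, spark_plug, steel_block, tape_black, bolt, blue_cap from where it was at the start of the episode above 0.03 m or height (world z) of any of brake_pad, spark_plug, steel_block, tape_black, bolt, blue_cap above 0.015 m or angle between any of brake_pad, spark_plug, steel_block, tape_black, bolt, blue_cap's own z axis and vertical above 0.5 rad).
It also fails if it takes over 42 s, if anything falls off the work surface, if the arm or the gripper's body presses on something with over 40 N, if the wrist force passes 120 N, or if a joint passes its speed limit or range.

## Working session

There is one attempt and no reset: what is moved stays moved. The work goes in short steps, Python scripts to look and compute and a shell command to move; the robot and the scene stay as the last step left them, time stands still between calls to the robot, and variables do not carry over. Pictures are saved under pics/ and viewed, and the job is handed in when it is done.

```bash
mkdir -p pics; python3 - <<'E'
from bench import robot
import cv2,numpy as np
s=robot.read_state();print(s)
for n in("scene","top"):
    im,d=robot.capture(n);cv2.imwrite(f"pics/{n}0.png",im);np.save(f"pics/{n}0.npy",d)
    print(n,robot.camera_info(n))
E
```

```text
{'t': 0.0, 'joint_positions': array([-1.24990681,  0.46947078, -0.04855553,  1.53374114,  0.0241147 ,
        1.14096522, -0.08231937]), 'joint_vel': array([-0.00057048, -0.00121553,  0.00272808,  0.00040812,  0.00055902,
       -0.0004276 ,  0.0005267 ]), 'effort': array([ 2.24566916e-04, -5.07986355e+01, -8.06781440e-02, -2.36149818e+01,
       -6.13384880e-02,  3.81313346e-02,  1.81187934e-04]), 'ee_pos': array([231.12928744, 633.54107486, 221.45953622]), 'orientation': array([ 1.74012162e-01,  9.84742996e-01, -9.91818570e-04, -1.22073818e-04]), 'ft_force': array([ 0.26277896, -0.44036934, -0.26606145]), 'moment': array([-0.03608523, -0.03964275,  0.01276983]), 'grip_width': 86.79523469803608}
scene {'intrinsics': array([[457.51528094,   0.        , 260.13392135],
       [  0.        , 457.51528094, 188.90716684],
       [  0.        ,   0.        ,   1.        ]]), 'eye': array([ -122.03562925, -1480.51709932,   715.85583204]), 'orientation': array([ 0.8248833 , -0.19711517,  0.1160528 , -0.51695734])}
top {'intrinsics': array([[382.88207799,   0.        , 254.78188314],
       [  0.        , 382.88207799, 186.61220369],
       [  0.        ,   0.        ,   1.        ]]), 'eye': array([ 373.67752778, -269.04809765, 1165.71744289]), 'orientation': array([ 0.7146195 , -0.69847057,  0.02182133, -0.03133149])}
```

View pics/scene0.png

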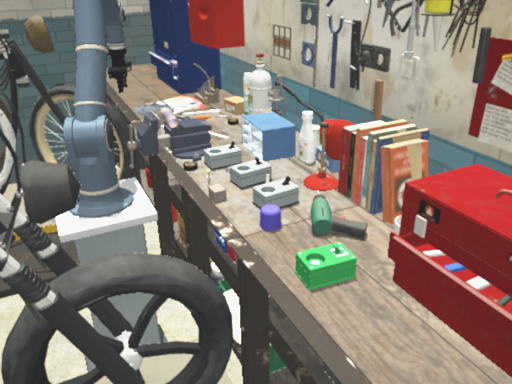

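View pics/top0.png

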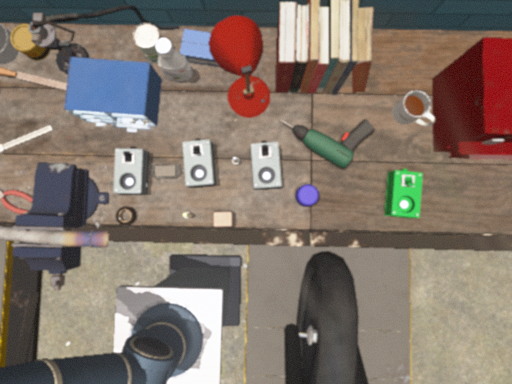

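The top view shows three grey boxes at about (130,170), (198,163) and (266,165), plus a green look-alike at (405,193). I'll enlarge it to see which lever is tripped.

```bash
python3 - <<'E'
import cv2
im=cv2.imread("pics/top0.png");cv2.imwrite("pics/topz.png",cv2.resize(im[125:240,100:290],None,fx=4.2,fy=4.2,interpolation=cv2.INTER_CUBIC))
im=cv2.imread("pics/scene0.png");cv2.imwrite("pics/scz.png",cv2.resize(im[130:240,175:315],None,fx=5.4,fy=5.4,interpolation=cv2.INTER_CUBIC))
E
```

```text
(no output)
```

View pics/topz.png

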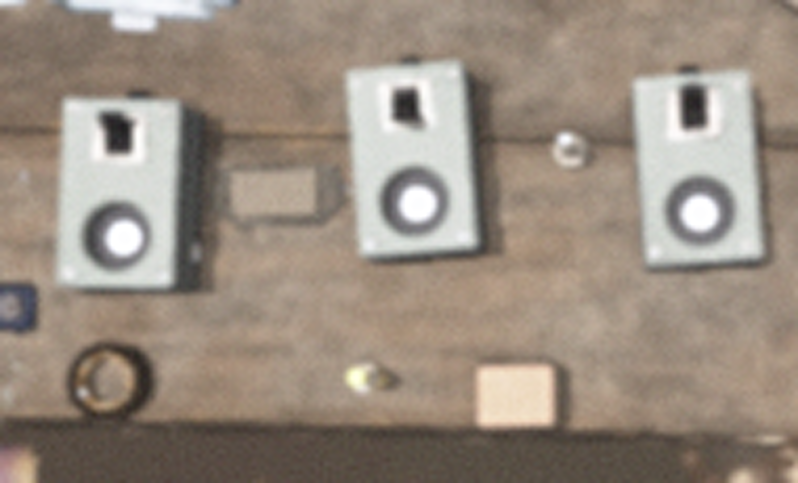

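View pics/scz.png

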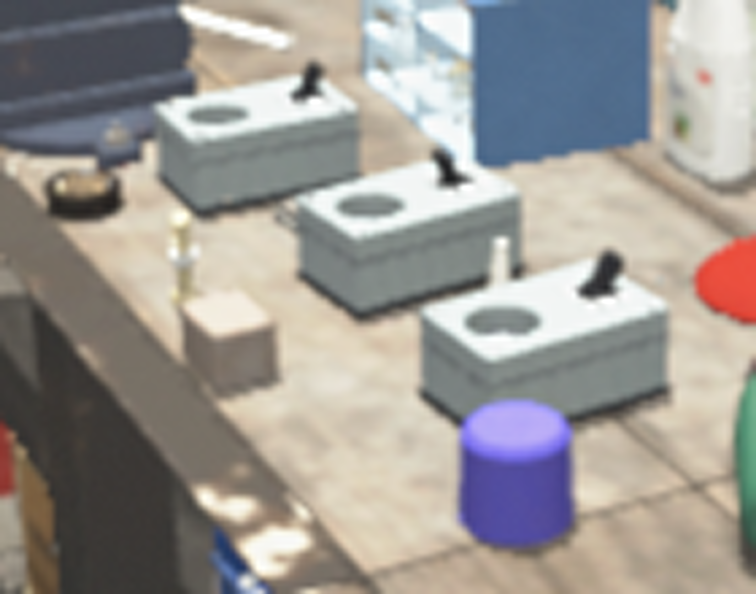

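In the scene crop, the middle box's lever at (447,165) leans towards the robot side. The other two, at (308,80) and (603,275), lean away, so the middle box is the tripped one. Next I'll measure it.

```bash
cat >h.py <<'E'
import numpy as np,cv2
from scipy.spatial.transform import Rotation as R
from bench import robot
def cloud(n,d):
    c=robot.camera_info(n);K=c["intrinsics"];v,u=np.indices(d.shape)
    p=np.stack([(u-K[0,2])*d/K[0,0],(v-K[1,2])*d/K[1,1],d],-1)
    return p@R.from_quat(c["orientation"]).as_matrix().T+c["eye"]
def proj(n,P):
    c=robot.camera_info(n);K=c["intrinsics"]
    q=(np.atleast_2d(P)-c["eye"])@R.from_quat(c["orientation"]).as_matrix()
    q=q@K.T;return q[:,:2]/q[:,2:]
def unproj(n,uv,z):
    c=robot.camera_info(n);K=c["intrinsics"];uv=np.atleast_2d(uv)
    r=np.c_[uv,np.ones(len(uv))]@np.linalg.inv(K).T@R.from_quat(c["orientation"]).as_matrix().T
    return c["eye"]+r*((z-c["eye"][2])/r[:,2])[:,None]
E
python3 - <<'E'
from h import *
d=np.load("pics/top0.npy");P=cloud("top",d);im=cv2.imread("pics/top0.png")
print("bench z",np.median(P[200:215,240:260,2]))
for n,(u0,u1,v0,v1) in dict(left=(108,152,140,202),mid=(176,222,132,194),right=(244,288,135,197)).items():
    Q=P[v0:v1,u0:u1];m=(abs(Q[...,2]-60)<8)
    r=cv2.minAreaRect(Q[m][:,:2].astype(np.float32));print(n,m.sum(),np.median(Q[m][:,2]),r)
    g=im[v0:v1,u0:u1].astype(int);k=(g.min(-1)>225)
    nl,lab,st,ce=cv2.connectedComponentsWithStats(k.astype(np.uint8))
    for i in range(1,nl):
        if st[i,4]>15:print("  white",st[i],ce[i]+[u0,v0],unproj("top",ce[i]+[u0,v0],44), np.median(Q[lab==i][:,2]))
    k=(Q[...,2]>70);print("  high",k.sum(),Q[k].mean(0),Q[k].max(0),Q[k].min(0))
    k=(Q[...,2]<50)&(Q[...,2]>20)
    nl,lab,st,ce=cv2.connectedComponentsWithStats(k.astype(np.uint8))
    for i in range(1,nl):
        if st[i,4]>15:print("  low",st[i],ce[i]+[u0,v0],Q[lab==i].mean(0))
E
```

```text
bench z 0.8312816971640586
left 997 60.26975141124831 ((496.053955078125, 119.02359008789062), (128.39871215820312, 82.565673828125), 0.15720221400260925)
  white [19 13  8 12 29] [131.93103448 159.93103448] [[529.18448904 113.18125273  44.        ]] 61.32331994156743
  white [13 15  4  9 21] [122.38095238 159.52380952] [[529.79009922 141.68605116  44.        ]] 60.63810772311717
  white [18 38  7  7 43] [129.11627907 181.11627907] [[465.97112095 118.52672425  44.        ]] 44.123546162452385
  high 49 [507.7088541   39.10473151 302.49508944] [ 549.44911488  127.78025955 1165.71744289] [ 373.67752778 -269.04809765   70.41231752]
  low [ 34  10   4  44 131] [143.54198473 171.87022901] [495.35731991  79.65209453  35.38073588]
  low [ 12  33  16  16 191] [127.56544503 180.63350785] [467.39159095 123.54482339  42.99711817]
  low [ 8 53 24  1 24] [127.5 193. ] [430.80919933 122.13812525  42.55674116]
mid 999 60.67345196940414 ((524.4262084960938, -83.42582702636719), (130.71176147460938, 80.6627197265625), 6.547903060913086)
  white [13 11 15 14 82] [195.47560976 148.58536585] [[567.15396
[... 582 characters left out ...]
5 60.92733596501171 ((522.3461303710938, -282.1546630859375), (130.58731079101562, 79.9749984741211), 5.0977678298950195)
  white [14 12  8 12 37] [260.24324324 154.02702703] [[ 554.95665595 -266.85490823   44.        ]] 61.53619075012557
  white [24 12  4 10 25] [269.76 151.76] [[ 562.32052553 -294.83707829   44.        ]] 61.96243288221922
  white [19 37  8  8 48] [266.35416667 175.35416667] [[ 491.9902621  -286.24755439   44.        ]] 44.549909117884
  high 44 [ 528.5897315  -276.48869822  302.55177441] [ 574.71697971 -268.57911307 1165.71744289] [ 373.67752778 -286.16072841   70.07890511]
  low [ 14  32  17  16 202] [265.79207921 174.91584158] [ 493.38424691 -284.5769983    42.81276244]
```

The middle box is at (524.4,-83.4) with yaw +6.5°. The predicted well position (494.6,-86.8) agrees with the key blob at (494.6,-87.4). Now I'll check obstacle heights along the route and work out the moves.

```bash
python3 - <<'E'
from h import *
H={}
for n in("top","scene"):
    d=np.load(f"pics/{n}0.npy");P=cloud(n,d)[d>0]
    for x,y,z in P:
        if 250<x<900 and -300<y<850 and z<900:
            k=(int(x//50)*50,int(y//50)*50);H[k]=max(H.get(k,-999),z)
print("y:",*range(-300,850,50))
for x in range(250,900,50):print(x,*[("%4d"%H[(x,y)] if (x,y) in H else "   .") for y in range(-300,850,50)])
s=robot.read_state();M=R.from_quat(s["orientation"]).as_matrix();print(M.round(3),s["ee_pos"])
yaw=np.radians(6.5);ex=np.array([np.cos(yaw),np.sin(yaw),0]);w=np.array([494.6,-87.1,60])
T=np.array([-ex,[-ex[1],ex[0],0],[0,0,-1]]).T
print("rot",np.degrees(R.from_matrix(M.T@T).as_rotvec()))
for q in ([450,450,240],[500,300,240],[494.6,-87.1,150],[494.6,-87.1,100]):print(q,M.T@(np.array(q)-s["ee_pos"]))
E
```

```text
y: -300 -250 -200 -150 -100 -50 0 50 100 150 200 250 300 350 400 450 500 550 600 650 700 750 800
250    4    5    6    4    5    5    7    5  230  236  236  215  189  190  122   94    .  593  587  337  336    5   29
300    6    5   47   44    7    5    5    5  233  239  236  218  190  190  130  100    3    .    .    .    .    5    5
350    6    6   46   47   65   64    6   24   23   22  187  188  187  188   12   13   15    4    5    6    . -170 -182
400    6    6    6    6    6    5    6   65   65   65  135  137  137  133   13   16   15 -362 -363    9    3 -214 -234
450   66   64    6   65   67   62   18   65   65   64  132  135  135  130    6    8    6    . -366 -368 -363 -364 -364
500   66   64   69   67   89   65   16   66   90   64  123  123  123  120    5    5    7    .    .    .    .   15   16
550   87   64    7   65   88   64    7   66   81   64    5    9    7    6   11    9   11    .    .    .   25   16   17
600    9    6    7    7    5    5  131  140  137  138  136  131    7    9   11    7    5    5    6   29   27    6   17
650   23   26   21    6    7    6  137  140  140  1
[... 259 characters left out ...]
4   17   22   28   23   19   13   73   74   66
800  203  229  227  200  106  205  206  112    7    .  137  291  260  175   77  227  250  250  226  221   78   76   75
850  616  216  218  199   62   60  114  113  113  202  248  255  213   21   81  244  339  337  227  230   76   74   71
[[-0.939  0.343 -0.001]
 [ 0.343  0.939 -0.002]
 [-0.    -0.002 -1.   ]] [231.1409761  633.59901759 221.57877979]
rot [-1.03988993e-01 -1.89666741e-02 -2.65415392e+01]
[450, 450, 240] [-268.52724087  -97.51121073  -18.21805837]
[500, 300, 240] [-366.90466542 -221.29257848  -17.98282035]
[494.6, -87.1, 150] [-494.48294118 -586.63711638   72.69640651]
[494.6, -87.1, 100] [-494.47826145 -586.54581426  122.69632293]
```

```bash
python3 -m jog '[[[0,0,-2,-20,-12,-6,0],[0,0,-4,-54,-32,-12,0],[0,0,-6,-90,-54,-18,0],[0,0,-9,-126,-76,-24,0],[0,0,-12,-162,-98,-30,0],[0,0,-15,-198,-120,-36,0],[0,0,-18,-234,-142,-38,0],[0,0,-21,-270,-164,-38,0],[0,0,-24,-306,-186,-38,0],[0,0,-26.5,-336,-204,-38,0],[0,0,-26.5,-358,-217,-38,0],[0,0,-26.5,-367,-221,-38,0]]]'
python3 - <<'E'
from h import *
s=robot.read_state();M=R.from_quat(s["orientation"]).as_matrix();print(s["t"],M.round(3),s["ee_pos"],s["joint_positions"].round(2),s["grip_width"])
for q in ([494.6,-87.1,240],[494.6,-87.1,150]):print(q,M.T@(np.array(q)-s["ee_pos"]))
E
```

```text
t: 1.3
ee_pos: [502.1, 297.4, 260.2]
orientation: [-0.054, 0.999, -0.001, 0.0]
ft_force: [-0.2, 0.1, -0.1]
grip_width: 2.9
1.3 [[-0.994 -0.107  0.   ]
 [-0.107  0.994 -0.002]
 [ 0.    -0.002 -1.   ]] [502.13058964 297.37213395 260.19092235] [-0.63  0.29  0.02  1.71 -0.01  1.14  1.08] 2.9228544703058996
[494.6, -87.1, 240] [  48.72214012 -381.4142049    20.79813148]
[494.6, -87.1, 150] [  48.71468595 -381.27188379  110.79801864]
```

```bash
python3 -m jog '[[[0,0,0,2,-16,0,0],[0,0,0,6,-50,0,0],[0,0,0,11,-90,0,0],[0,0,0,17,-130,0,0],[0,0,0,22,-170,0,0],[0,0,0,27,-210,5,0],[0,0,0,32,-250,15,0],[0,0,0,37,-290,30,0],[0,0,0,42,-330,50,0],[0,0,0,46,-360,70,0],[0,0,0,48,-376,90,0],[0,0,0,49,-381,100,0]]]'
python3 -m jog '[[[0,0,0,0,0,0,0],[0,0,0,0,0,0,0],[0,0,0,0,0,0,0]]]'
python3 - <<'E'
from h import *
s=robot.read_state();M=R.from_quat(s["orientation"]).as_matrix();print(s["t"],M.round(3),s["ee_pos"],s["joint_positions"].round(2),s["grip_width"])
T=np.array([-np.cos(np.radians(6.5)),-np.sin(np.radians(6.5)),0]);
for q in ([494.6,-87.1,100],):print(q,M.T@(np.array(q)-s["ee_pos"]))
for n in("scene","top"):
    im,d=robot.capture(n);np.save(f"pics/{n}1.npy",d)
    u0,u1,v0,v1=(175,315,100,210) if n=="scene" else (130,270,100,200)
    cv2.imwrite(f"pics/{n}1.png",cv2.resize(im[v0:v1,u0:u1],None,fx=5,fy=5,interpolation=cv2.INTER_CUBIC))
E
```

```text
t: 2.5
ee_pos: [492.8, -84.1, 159.0]
orientation: [-0.056, 0.998, 0.0, -0.001]
ft_force: [-0.1, 0.1, 0.2]
grip_width: 0.3
t: 2.8
ee_pos: [495.4, -81.7, 161.5]
orientation: [-0.058, 0.998, 0.0, 0.001]
ft_force: [0.2, 0.5, 0.4]
grip_width: 0.4
2.8 [[-0.993 -0.115  0.002]
 [-0.115  0.993  0.001]
 [-0.002  0.    -1.   ]] [495.39200252 -81.73320009 161.48180744] [-0.12  0.26  0.24  2.02 -0.08  0.88  1.85] 0.41888206989484156
[494.6, -87.1, 100] [ 1.52831646 -5.26582723 61.47664409]
```

View pics/scene1.png

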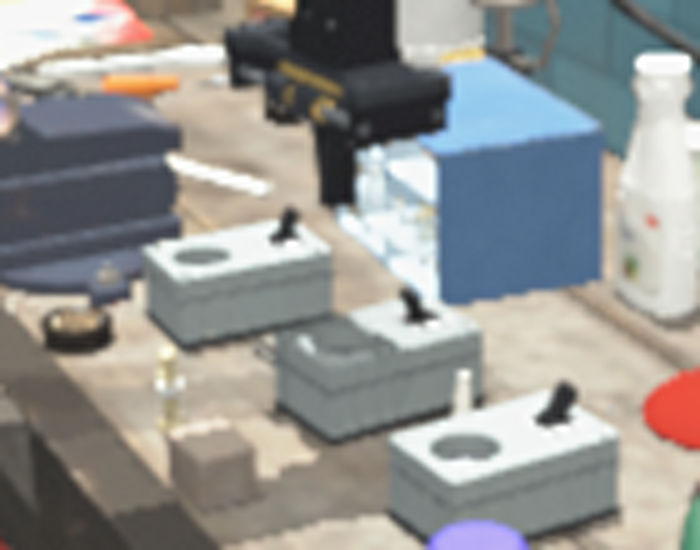

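View pics/top1.png

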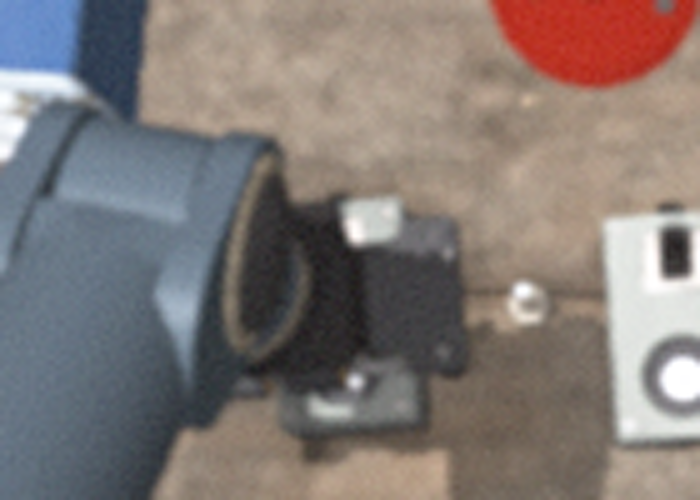

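The gripper is closed and hangs over the middle box; its finger shows at (335,180) in the scene crop. I'll let it settle and read the pose again.

```bash
python3 -m jog '[[[0,0,0,0,0,0,0],[0,0,0,0,0,0,0]]]'
python3 - <<'E'
from h import *
s=robot.read_state();M=R.from_quat(s["orientation"]).as_matrix();print(s["t"],M.round(3),s["ee_pos"],s["ft_force"])
for q in ([494.6,-87.1,100],):print(q,M.T@(np.array(q)-s["ee_pos"]))
E
```

```text
t: 3.1
ee_pos: [494.7, -83.0, 160.8]
orientation: [-0.057, 0.998, 0.0, 0.0]
ft_force: [-0.3, 0.4, -0.1]
grip_width: 0.1
3.1 [[-0.994 -0.113  0.001]
 [-0.113  0.994  0.   ]
 [-0.001  0.    -1.   ]] [494.69830952 -82.98750208 160.84428556] [-0.2583611   0.4020164  -0.06142416]
[494.6, -87.1, 100] [ 0.60076471 -4.08169957 60.84347294]
```

```bash
python3 -m jog '[[[0,0,0,0.5,-2,10,0],[0,0,0,0.5,-4,30,0],[0,0,0,0.5,-4,50,0],[0,0,0,0.5,-4,65,0],[0,0,0,0.5,-4,75,0],[0,0,0,0.5,-4,80,0],[0,0,0,0.5,-4,80,0],[0,0,0,0.5,-4,80,0],[0,0,0,0.5,-4,80,0]]]'
python3 - <<'E'
from h import *
s=robot.read_state();M=R.from_quat(s["orientation"]).as_matrix();print(s["t"],M.round(3),s["ee_pos"],s["ft_force"])
for q in ([494.6,-87.1,60],):print(q,M.T@(np.array(q)-s["ee_pos"]))
im,d=robot.capture("scene")
cv2.imwrite("pics/scene2.png",cv2.resize(im[130:210,195:295],None,fx=7,fy=7,interpolation=cv2.INTER_CUBIC))
E
```

```text
t: 4.0
ee_pos: [495.1, -87.4, 81.2]
orientation: [-0.056, 0.998, -0.0, 0.001]
ft_force: [0.4, 0.4, 0.2]
grip_width: 0.4
4.0 [[-0.994 -0.112  0.002]
 [-0.112  0.994  0.   ]
 [-0.002 -0.    -1.   ]] [495.05334982 -87.43484781  81.17129393] [0.35865289 0.40923848 0.23840933]
[494.6, -87.1, 60] [ 0.44506834  0.38720509 21.17057681]
```

View pics/scene2.png

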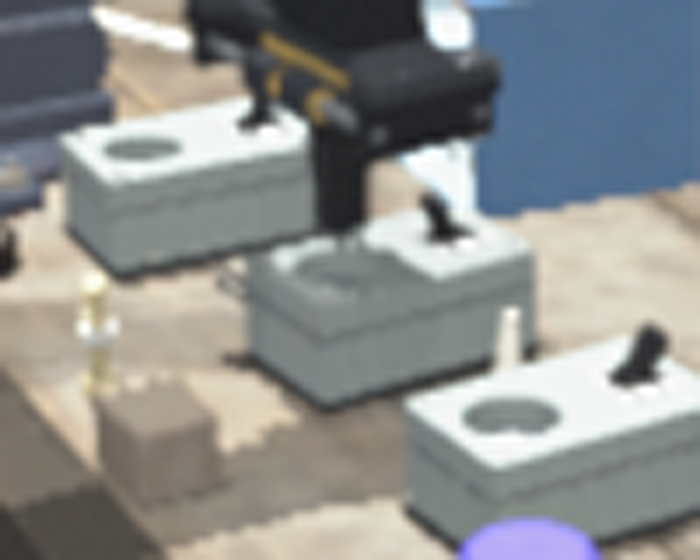

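The finger at (345,240) hangs over the well at (345,265), and the gripper body clears the lever at (440,215). I'll descend into the well.

```bash
python3 -m jog '[[[0,0,0,0.2,0.2,7,0],[0,0,0,0.2,0.2,14,0],[0,0,0,0.2,0.2,21,0],[0,0,0,0.2,0.2,27,0],[0,0,0,0.2,0.2,32,0],[0,0,0,0.2,0.2,34,0],[0,0,0,0.2,0.2,34,0],[0,0,0,0.2,0.2,34,0]]]'
python3 -m jog '[[[0,0,0,0,0,2,0],[0,0,0,0,0,4,0],[0,0,0,0,0,4,0],[0,0,0,0,0,4,0]]]'
```

```text
t: 4.85
ee_pos: [494.4, -87.2, 46.6]
orientation: [-0.056, 0.998, 0.0, 0.0]
ft_force: [0.1, 0.1, -0.1]
grip_width: 0.4
t: 5.25
ee_pos: [494.6, -87.2, 42.8]
orientation: [-0.056, 0.998, -0.0, 0.0]
ft_force: [0.7, -0.6, 2.9]
grip_width: 0.6
```

```bash
python3 -m jog '[[[0,0,0,0,0,2,0],[0,0,0,0,0,4,0],[0,0,0,0,0,5,0],[0,0,0,0,0,5,0]]]'
```

```text
t: 5.65
ee_pos: [494.7, -87.2, 38.3]
orientation: [-0.056, 0.998, 0.0, 0.0]
ft_force: [-2.4, 0.3, 10.8]
grip_width: 0.5
```

At 10.8 N, well above the 4.5 N spring maximum, the key is on its stop. I'll hold it there, then lift.

```bash
python3 -m jog '[[[0,0,0,0,0,0,0],[0,0,0,0,0,0,0],[0,0,0,0,0,0,0],[0,0,0,0,0,0,0],[0,0,0,0,0,0,0],[0,0,0,0,0,0,0]]]'
python3 -m jog '[[[0,0,0,0,0,-4,0],[0,0,0,0,0,-10,0],[0,0,0,0,0,-17,0],[0,0,0,0,0,-25,0],[0,0,0,0,0,-33,0],[0,0,0,0,0,-40,0],[0,0,0,0,0,-46,0],[0,0,0,0,0,-50,0],[0,0,0,0,0,-50,0],[0,0,0,0,0,-50,0]]]'
python3 - <<'E'
from h import *
s=robot.read_state();M=R.from_quat(s["orientation"]).as_matrix();print(s["t"],M.round(3),s["ee_pos"],s["ft_force"])
yaw=np.radians(6.5);ex=np.array([np.cos(yaw),np.sin(yaw),0]);w=np.array([494.6,-87.1,0])
print("well offset",M.T@(s["ee_pos"]-w))
for a in(30,45,68,82): print(a, w+a*ex, M.T@(w+a*ex+[0,0,72]-s["ee_pos"]))
im,d=robot.capture("scene")
cv2.imwrite("pics/scene3.png",cv2.resize(im[130:210,195:295],None,fx=7,fy=7,interpolation=cv2.INTER_CUBIC))
E
```

```text
t: 6.25
ee_pos: [494.6, -87.2, 38.3]
orientation: [-0.056, 0.998, 0.0, 0.0]
ft_force: [-1.8, 0.5, 10.2]
grip_width: 0.4
t: 7.25
ee_pos: [494.1, -87.1, 87.4]
orientation: [-0.056, 0.998, 0.0, -0.0]
ft_force: [-0.0, 0.3, 0.0]
grip_width: 0.0
7.25 [[-0.994 -0.113 -0.   ]
 [-0.113  0.994  0.   ]
 [ 0.     0.    -1.   ]] [494.11101182 -87.10533985  87.44440635] [-0.02016673  0.2806505   0.04034407]
well offset [ 5.03022819e-01  6.27124518e-02 -8.74443044e+01]
30 [524.40715567 -83.70390359   0.        ] [-30.48939554  -0.03370642  15.43863374]
45 [539.31073351 -82.00585538   0.        ] [-4.54893925e+01 -2.45390089e-02  1.54357974e+01]
68 [562.16288619 -79.40218146   0.        ] [-6.84893878e+01 -1.04823160e-02  1.54314482e+01]
82 [576.07289217 -77.81733647   0.        ] [-8.24893849e+01 -1.92606821e-03  1.54288010e+01]
```

View pics/scene3.png

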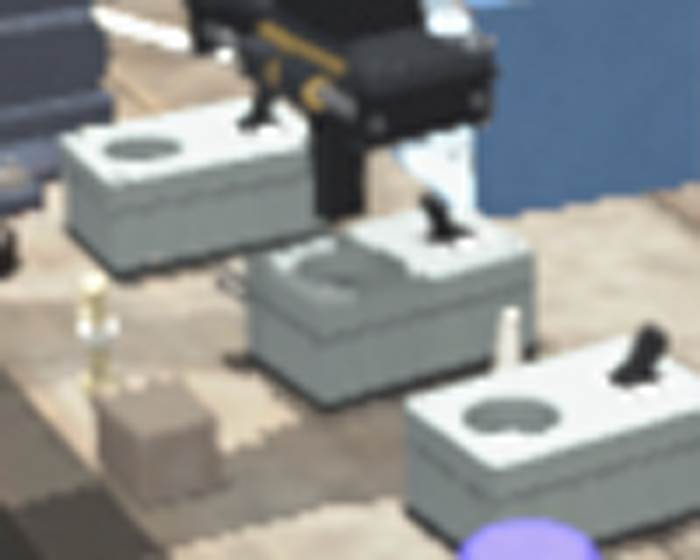

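The key is released (about 0 N), and the lever still leans towards the robot at (440,215). Next I'll lower to z≈72 behind the lever and push it away.

```bash
python3 -m jog '[[[0,0,0,-5,0,5,0],[0,0,0,-13,0,11,0],[0,0,0,-21,0,15,0],[0,0,0,-27,0,15.5,0],[0,0,0,-33,0,15.5,0],[0,0,0,-39,0,15.5,0],[0,0,0,-44,0,15.5,0],[0,0,0,-48,0,15.5,0],[0,0,0,-52,0,15.5,0],[0,0,0,-55,0,15.5,0],[0,0,0,-58,0,15.5,0],[0,0,0,-58,0,15.5,0]]]'
python3 -m jog '[[[0,0,0,-2,0,0,0],[0,0,0,-4,0,0,0],[0,0,0,-4,0,0,0],[0,0,0,-4,0,0,0]]]'
```

```text
t: 8.5
ee_pos: [552.5, -80.6, 72.1]
orientation: [-0.056, 0.998, -0.0, 0.0]
ft_force: [-3.0, 0.0, 2.1]
grip_width: 0.4
t: 8.9
ee_pos: [553.7, -80.5, 71.8]
orientation: [-0.056, 0.998, 0.0, -0.002]
ft_force: [-7.4, -0.5, 6.1]
grip_width: 0.5
```

```bash
python3 -m jog '[[[0,0,0,-1.5,0,0,0],[0,0,0,-3,0,0,0],[0,0,0,-3,0,0,0],[0,0,0,-3,0,0,0]]]'
python3 - <<'E'
from h import *
im,d=robot.capture("scene")
cv2.imwrite("pics/scene4.png",cv2.resize(im[130:210,195:295],None,fx=7,fy=7,interpolation=cv2.INTER_CUBIC))
E
```

```text
t: 9.3
ee_pos: [554.0, -80.5, 71.6]
orientation: [-0.056, 0.998, 0.001, -0.005]
ft_force: [-12.1, -1.2, 11.5]
grip_width: 0.2
```

View pics/scene4.png

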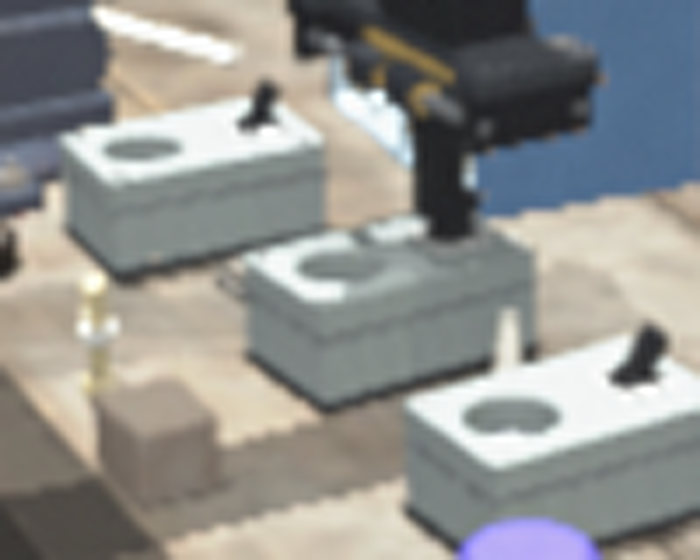

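A further 3 mm of commanded push gained only 0.3 mm, so the lever is on its end stop. In the picture, the finger at (445,215) covers the lever. I'll back off, rise and look.

```bash
python3 -m jog '[[[0,0,0,4,0,0,0],[0,0,0,12,0,0,0],[0,0,0,22,0,-4,0],[0,0,0,30,0,-15,0],[0,0,0,35,0,-35,0],[0,0,0,35,0,-65,0],[0,0,0,35,0,-95,0],[0,0,0,35,10,-120,0],[0,0,0,35,40,-145,0],[0,0,0,35,80,-160,0],[0,0,0,35,115,-165,0],[0,0,0,35,130,-165,0]]]'
python3 -m jog '[[[0,0,0,0,25,0,0],[0,0,0,0,65,0,0],[0,0,0,0,105,0,0],[0,0,0,0,135,0,0],[0,0,0,0,150,0,0],[0,0,0,0,150,0,0],[0,0,0,0,150,0,0]]]'
python3 - <<'E'
from h import *
for n in("scene","top"):
    im,d=robot.capture(n);np.save(f"pics/{n}5.npy",d)
    u0,u1,v0,v1=(185,305,135,235) if n=="scene" else (100,290,125,240)
    cv2.imwrite(f"pics/{n}5.png",cv2.resize(im[v0:v1,u0:u1],None,fx=4.2 if n=="top" else 6,fy=4.2 if n=="top" else 6,interpolation=cv2.INTER_CUBIC))
d=np.load("pics/top5.npy");Q=cloud("top",d)[132:194,176:222];d0=np.load("pics/top0.npy");Q0=cloud("top",d0)[132:194,176:222]
for q in(Q0,Q):
    k=(q[...,2]>72)&(q[...,2]<100);print("lever pts",k.sum(),q[k].mean(0))
    k=(q[...,2]>38)&(q[...,2]<50)&(np.hypot(q[...,0]-494.6,q[...,1]+87.1)<9);print("key z",np.median(q[k][:,2]))
E
```

```text
t: 10.55
ee_pos: [509.5, 49.4, 239.3]
orientation: [-0.059, 0.998, 0.001, 0.002]
ft_force: [0.9, 0.1, -0.5]
grip_width: 0.4
t: 11.25
ee_pos: [492.9, 192.7, 237.3]
orientation: [-0.056, 0.998, -0.0, 0.0]
ft_force: [-0.2, -0.8, 1.3]
grip_width: 0.2
lever pts 25 [552.40878573 -81.62667577  83.05849212]
key z 43.90332799620387
lever pts 33 [571.19716268 -78.69496134  81.02492971]
key z 44.05976440912866
```

View pics/scene5.png

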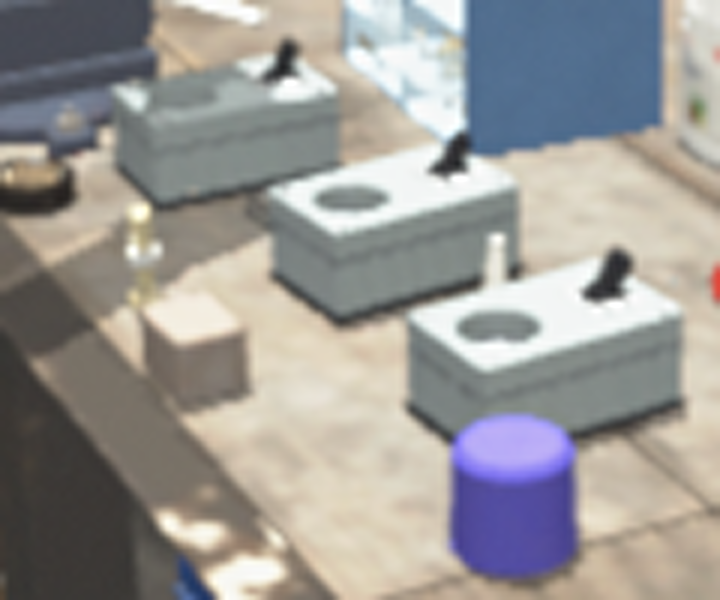

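View pics/top5.png

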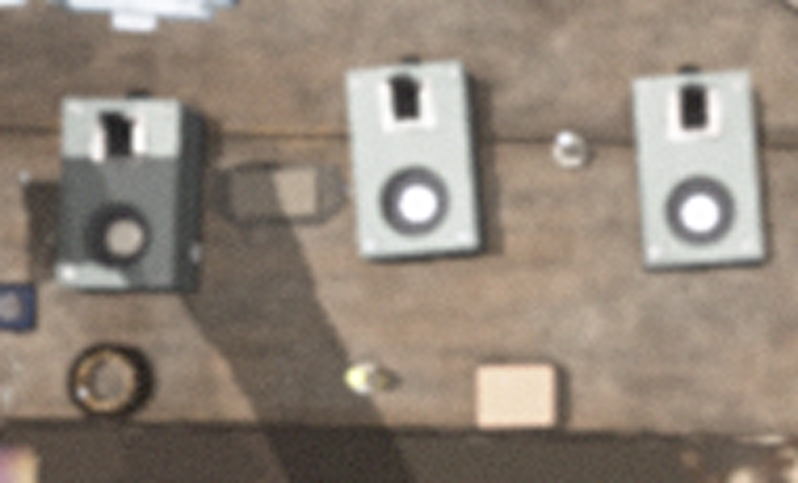

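All three levers now lean away: (285,60), (455,155) and (612,275) in the scene crop. The middle key is back up at z≈44, and the loose things haven't moved. I'll settle, then hand in.

```bash
python3 -m jog '[[[0,0,0,0,0,0,0],[0,0,0,0,0,0,0],[0,0,0,0,0,0,0],[0,0,0,0,0,0,0]]]'
python3 -c "
from bench import robot
print(robot.close_job())"
```

```text
t: 11.75
ee_pos: [492.6, 194.2, 237.0]
orientation: [-0.056, 0.998, 0.0, 0.0]
ft_force: [-0.9, -0.4, 0.2]
grip_width: -0.0
the job is handed in; nothing more can be done
None
```

The tripped box (the middle one) is reset and its lever is on. I handed the job in at about 11.8 s; the hand-in gives no verdict.

- **Key:** I pressed it with the closed fingertips and held it on its stop for about 0.6 s at 10 N. After release it was back up, with its top at z ≈ 44 mm, the same as at the start.
- **Lever:** I pushed it away until it stopped, where a further 3 mm of commanded push moved the finger only 0.3 mm. The final pictures show it leaning away like the other two. I judged its angle from the pictures and depth, not from a joint reading.
- **Other things:** The other two boxes' keys and levers and the loose things looked unchanged in the last pictures. At hand-in the arm was clear of everything, reading about 1 N or less, which is about the sensor's noise level.

No check failed or disagreed.

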